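# Fold back the bifold door and draw out the ingredient tub

### The job

Get the orange ingredient tub out of the white bay: pull the blue bifold door by its steel handle until both panels are folded fully back, then slide the tub straight out along the bench, without lifting it, until it stands entirely inside the blue tape outline, lined up with it. Leave the door folded back, let go of everything, and leave the other things on the bench where they are.

Things in the scene. Friction and masses are not known exactly. Their poses are not given: they have to be found in the camera images.
- bay: White open-topped bay fixed on the bench: side and back walls 12 mm thick, 136 mm high, no roof or floor (the bench is its floor). Inside 300 mm wide (y), 175 mm deep (x). Origin: on the bench, middle of the front opening; x points into the bay, y left, z up. The bifold door closes the opening, in the plane x = 0; its floor track is flush.
- door (a joint): Fold angle q of the blue bifold door, rad: 0 closed flat, 1.4 folded fully back (end stop). Two panels, each 150 mm wide, 12 mm thick, top 124 mm above the bench, in front of their hinge lines. The pivot panel turns about the upright pivot at bay frame (0, 0.150), its other edge coming out towards the robot. Light friction (1 to 3 N at the handle); the door stays where it is left.
- handle (a point): Centre of the opening of the handle: a level D-shaped loop of 10 mm bar on the pivot panel's front, 112 mm above the bench, open above and below for a finger. Opening 60 mm along the panel, 43 mm from panel face to bar; bar centre line 26 mm in front of this point. Turns with the panel: -x out towards the bar, y along the panel to the pivot. In the pivot's frame it lies at (-0.034, -0.107, 0).
- pivot (a point): Upright pivot axis of the door at the bay's left front corner, 112 mm above the bench; axes turn with the pivot panel as for the handle.
- tub: Orange open-topped plastic tub, loose, empty, 130 mm (x) by 120 mm (y) by 65 mm high, walls and floor 4 mm thick, 0.25 to 0.5 kg. It stands on the bench inside the bay. Origin: centre of its underside; its -x side faces the door. It can be drawn with fingers put down inside it against its front (-x) wall.
- tape: Rectangle of blue tape on the bench in front of the bay, flat (under 1 mm): inside 170 mm (x) by 160 mm (y), tape 10 mm wide. Origin: its centre, on the bench; x and y along its sides.
- can_a: Bystander: red can 74 mm across, 130 mm high, standing at the right of the bay. Origin: centre of its underside.
- can_b: Bystander: second such can.
- honey: Bystander: amber jar 64 mm across, 100 mm high, at the left of the bay. Origin: centre of its underside.
- carton: Bystander: paper carton 60 x 85 mm, 138 mm high, standing left. Origin: centre of its underside.
- bowl: Bystander: steel bowl 150 mm across, 60 mm high, at the left front. Origin: centre of its underside.
- brush: Bystander: brush 190 mm long lying at the right front.
- scale: Bystander: blue kitchen scale 150 x 190 mm, 38 mm high, at the right. Origin: centre of its underside.
- lead: Lead panel of the door, hinged to the pivot panel. Origin: the middle hinge, on the bench, at bay frame x = -0.15 sin q, y = 0.15 - 0.15 cos q; -y points along the panel to its far edge, which runs along the track at x = 0, y = 0.15 - 0.30 cos q.
There are look-alikes about, which are no part of the job. Of the things like the tub, leave any that is turquoise; of the rest the larger one is meant.

How it is judged:
By the outcome, as a careful person would: the job done as asked, in the order asked, and still so for the second after the job is handed in, with the robot touching nothing.
It also fails if it takes over 51 s, if anything falls off the work surface, if the arm or the gripper's body presses on something with over 40 N, if the wrist force passes 120 N, or if a joint passes its speed limit or range.

### The arm

A 6-joint arm with a two-finger parallel gripper is mounted at the origin on the work surface. World frame = base frame: x ahead of the robot, y to its left, z up, the work surface at z = 0. Lengths are in m, angles in rad, forces in N, time in s.
With the tool pointing down it reaches from about 0.425 to 0.95 m from the base axis. Payload 3.5 kg.
Tool frame: the origin (TCP) lies on the centre line of the jaws, within the pads' length; the fingertips stand 8 mm ahead of it and the grasp point (between the pads) lies 11 mm behind it; z points along the fingers, y is the line along which they close (so a half turn about z gives the same grasp; the last joint's range is limited). The gripper opens to 85 mm and grips with 20 to 120 N. Pads are 22 mm wide; open, the fingers measure 114 mm over their backs; the gripper's body (76 mm by 85 mm) begins 54 mm behind the grasp point. The pads swing forward as they close: fully open they stand 13 mm farther back than shut.
Start: joints at [-1.462, 0.286, 1.577, -0, 1.279, -0.15], TCP at [0.173, -0.653, 0.239] pointing down, gripper open.
Joint ranges: [-2.77, 2.77], [-0.9, 2.22], [0.21, 2.48], [-1.53, 4.67], [0.24, 2.81], [-2.84, 2.84]. Speed limits (rad/s): [2.79, 2.79, 3.14, 3.14, 3.14, 3.14].

### API

Orientations are given as a unit quaternion [x, y, z, w].
In Python, from plant import ctrl gives the robot as it stands. The module is installed in compiled form; this text tells all that it offers.
- The arm moves only by the tool send_rows, never from a script. Its argument "steps" is a list of rows, each a list of 5 numbers: the shift along the tool's x, y, z in m, then the turn about the tool's z in degrees, then the opening, from -1 (shut) to 1 (fully open). A call has 1 to 12 rows; each row is the pose to reach, as a shift and turn from the pose commanded when the call began, along the tool's axes at that moment; what a row does not reach only later rows make up. A row lasts 1/10 s, in which the tool goes at most 50 mm and 8.59 degrees, less where a joint would pass 70% of its speed; a pose out of reach is approached as far as the arm can. A call with a gripper value outside its range is refused whole. The fingers move at their own pace and stop on an object; "squeeze" is the grip in N (left out, the last holds). Time passes only in rows, so rows that repeat a pose let the fingers close. It gives the time, the measured TCP pose, the force, the opening and the grip force at its end, in the units of the state.
- ctrl.get_state(): the state, without advancing time (a new reading comes with each control period).
- ctrl.read_camera(name): name is "scene" or "side" or "wrist"; returns the picture (400x640x3 uint8, red, green, blue); there is no depth.
- ctrl.calibration(name): a dict with "intrinsics" (3x3 intrinsics, pixels), "k1" (the pictures are not rectified: a ray, as slopes to the right and down, at radius r is drawn at 1 + k1 r^2 times it, then the intrinsics apply), "extrinsics" (4x4, takes a point from world to camera coordinates); the wrist camera has in their place "tool_from_camera" (4x4, takes a point from camera to tool coordinates, whose origin is the TCP and whose axes are the flange's). Camera axes: x right, y up, looking along -z (the intrinsics and any distortion apply to the point x, -y, -z); pixel columns grow to the right and rows downward; lengths in m; the calibration is good to about 2 mm. A picture is of the moment at which its call begins: read the wrist's pose just before it. calibration takes no time and is no camera call.
- ctrl.sign_off(): hands the job in; it is judged then, once.
The state is a dict: "time": time; "qpos": joint angles; "dq": joint speeds; "joint_efforts": joint torques, N m; "eef_pos": TCP position; "tcp_rot": TCP orientation; "contact_force": force on the tool from outside, world axes, zero at the start; "wrist_torque": the same for the moment, N m; "opening": opening from 0.0 (shut) to 1.0 (fully open); "finger_force": force on a finger pad.
Only numpy, scipy, OpenCV 4.12 (cv2) and the standard library are available. Lean on these libraries where they do the work, as an engineer would, in place of code of your own. Each camera call takes 0.05 s, during which the arm holds its last target. There are 200 camera calls.

## Working session

There is one attempt and no reset: what is moved stays moved. The work goes in short steps, Python scripts to look and compute and a tool call to move; the robot and the scene stay as the last step left them, time stands still between calls to the robot, and variables do not carry over. Pictures are saved under pics/ and viewed, at most 12 in all, crops included, and the job is handed in when it is done.

Besides the shell and the picture viewer there is one more tool, called after "Emit:" in YAML: its name, and indented under it one key for each argument. send_rows: Moves the arm, as the interface text tells. Its arguments: {"type":"object","properties":{"steps":{"type":"array","items":{"type":"array","items":{"type":"number"}}},"squeeze":{"type":"number"}},"required":["steps"]}

```bash
mkdir -p pics
python3 - <<'E'
from plant import ctrl
import cv2,numpy as np
s=ctrl.get_state();print(s)
for n in("scene","side"):
    im=ctrl.read_camera(n);cv2.imwrite(f"pics/{n}0.png",im[:,:,::-1])
    print(n,{k:np.round(v,4).tolist() for k,v in ctrl.calibration(n).items()})
print({k:np.round(v,4).tolist() for k,v in ctrl.calibration("wrist").items()})
E
```

```text
{'time': 0.0, 'qpos': array([-1.46197680e+00,  2.87183945e-01,  1.57819362e+00, -7.84641615e-06,
        1.27859237e+00, -1.50004959e-01]), 'dq': array([ 0.00102929,  0.0004587 ,  0.0006717 ,  0.0013486 , -0.00041084,
       -0.00079108]), 'joint_efforts': array([ 1.57800874e-03, -4.05979264e+01, -2.92626518e+01, -8.23748110e-05,
        5.86567287e-03, -2.87906275e-06]), 'eef_pos': array([ 0.17271533, -0.65186322,  0.23792597]), 'tcp_rot': array([ 9.91637069e-01,  1.29052356e-01,  2.07208032e-05, -1.18846396e-03]), 'contact_force': array([ 0.44457738, -0.06828634,  0.67949004]), 'wrist_torque': array([ 0.02635388, -0.01260867, -0.02732855]), 'finger_force': 0.0, 'opening': 1.0007770784867083}
scene {'intrinsics': [[425.7071, 0.0, 315.856], [0.0, 425.7071, 200.7235], [0.0, 0.0, 1.0]], 'k1': -0.1121, 'extrinsics': [[0.3214, 0.9468, -0.0186, -0.1229], [-0.5211, 0.1932, 0.8313, 0.2212], [0.7907, -0.2575, 0.5555, -1.9769], [0.0, 0.0, 0.0, 1.0]]}
side {'intrinsics': [[432.2824, 0.0, 322.9711], [0.0, 432.2824, 201.0942], [0.0, 0.0, 1.0]], 'k1': -0.0979, 'extrinsics': [[-0.9969, -0.0776, 0.0112, 0.511], [0.0642, -0.7249, 0.6859, -0.1286], [-0.0451, 0.6845, 0.7276, -1.1726], [0.0, 0.0, 0.0, 1.0]]}
{'intrinsics': [[358.5888, 0.0, 325.1985], [0.0, 358.5888, 204.0934], [0.0, 0.0, 1.0]], 'k1': -0.0311, 'tool_from_camera': [[-0.0003, 0.9612, 0.2759, 0.0712], [1.0, 0.0004, -0.0002, -0.0], [-0.0003, 0.2759, -0.9612, -0.1346], [0.0, 0.0, 0.0, 1.0]]}
```

View pics/scene0.png

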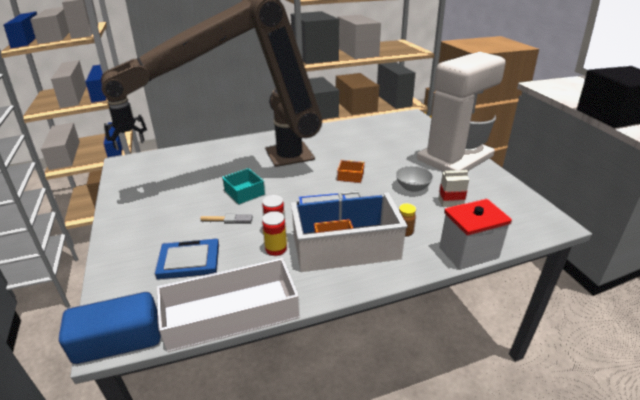

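View pics/side0.png

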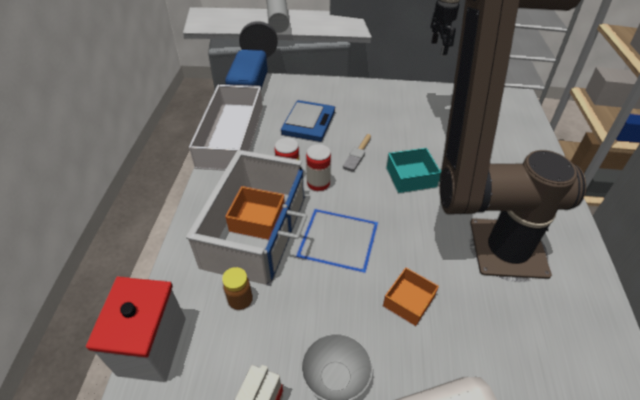

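The side view shows the bay at (190-305,150-275), the orange tub inside near (255,212), the tape outline at (300-378,210-270), the turquoise and small orange decoys at (413,170) and (411,296). The door is roughly shut, with its handle near (295,240).

```bash
cat > h.py <<'E'
from plant import ctrl
import cv2,numpy as np
def rays(n,uv,T=None):
    c=ctrl.calibration(n);K=c["intrinsics"]
    d=np.array([c["k1"],0,0,0,0.])
    p=cv2.undistortPoints(np.array(uv,float).reshape(-1,1,2),K,d).reshape(-1,2)
    r=np.c_[p[:,0],-p[:,1],-np.ones(len(p))]
    E=np.linalg.inv(c["extrinsics"]) if T is None else T
    return E[:3,3],r@E[:3,:3].T
def plane(n,uv,z,T=None):
    o,r=rays(n,uv,T);return o+r*((z-o[2])/r[:,2])[:,None]
def proj(n,P,T=None):
    c=ctrl.calibration(n);E=c["extrinsics"] if T is None else np.linalg.inv(T)
    q=np.c_[np.array(P,float).reshape(-1,3),np.ones(np.size(P)//3)]@E.T
    s=np.c_[q[:,0],-q[:,1],-q[:,2]]
    return cv2.projectPoints(s,np.zeros(3),np.zeros(3),c["intrinsics"],np.array([c["k1"],0,0,0,0.]))[0].reshape(-1,2)
E
python3 - <<'E'
from h import *
im=cv2.imread("pics/side0.png")
cv2.imwrite("pics/sc.png",cv2.resize(im[140:290,180:390],None,fx=3.8,fy=3.8,interpolation=cv2.INTER_CUBIC))
hsv=cv2.cvtColor(im,cv2.COLOR_BGR2HSV)
m=cv2.inRange(hsv,(105,120,60),(125,255,255));m[:,:300]=0;m[:200]=0;m[280:]=0
# tape: fill outer contour
cs=cv2.findContours(m,cv2.RETR_EXTERNAL,cv2.CHAIN_APPROX_NONE)[0]
for c in cs:
    if len(c)>30: print(len(c),cv2.approxPolyDP(cv2.convexHull(c),4,True).reshape(-1,2).tolist())
o=cv2.inRange(hsv,(5,150,80),(18,255,255))
for c in cv2.findContours(o,cv2.RETR_EXTERNAL,cv2.CHAIN_APPROX_NONE)[0]:
    if cv2.contourArea(c)>200: 
        a=cv2.approxPolyDP(cv2.convexHull(c),3,True).reshape(-1,2);print(a.tolist(),np.round(plane("side",a,.065),3).tolist())
E
```

```text
221 [[315, 210], [376, 222], [364, 271], [300, 257]]
[[405, 269], [437, 286], [415, 324], [384, 305], [387, 293]] [[0.303, 0.139, 0.065], [0.229, 0.181, 0.065], [0.287, 0.284, 0.065], [0.355, 0.242, 0.065], [0.348, 0.209, 0.065]]
[[241, 187], [282, 195], [281, 207], [267, 238], [229, 229], [226, 215]] [[0.756, -0.105, 0.065], [0.635, -0.083, 0.065], [0.631, -0.038, 0.065], [0.652, 0.072, 0.065], [0.756, 0.052, 0.065], [0.775, 0.004, 0.065]]
```

View pics/sc.png

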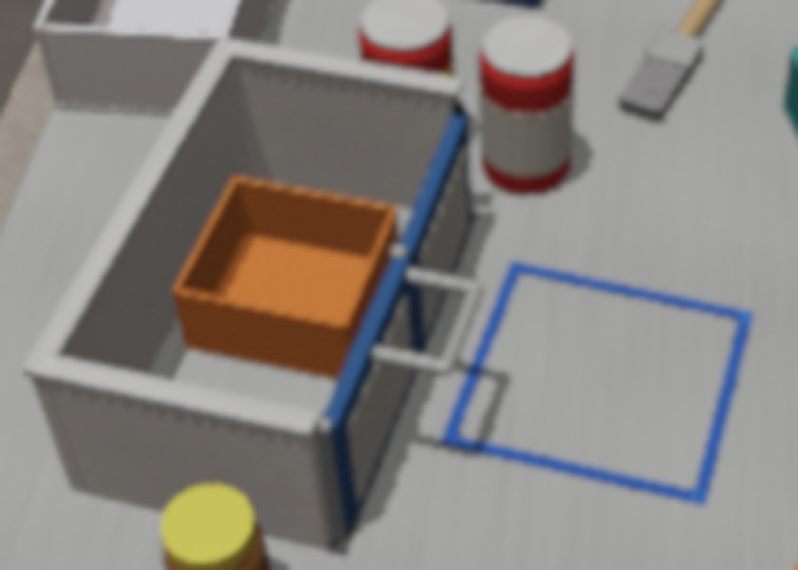

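The crop shows the door closed, with the handle bar between crop (478,285) and (450,365), the bay's top corners at (222,42), (462,85), (322,432) and (30,368), and the tape clear of the door.

```bash
cat >> h.py <<'E'
def fit(P,L):  # rigid 2D: local L -> world P
    P=np.array(P)[:,:2];L=np.array(L,float);pc=P.mean(0);lc=L.mean(0)
    a=L-lc;b=P-pc;th=np.arctan2((a[:,0]*b[:,1]-a[:,1]*b[:,0]).sum(),(a*b).sum())
    R=np.array([[np.cos(th),-np.sin(th)],[np.sin(th),np.cos(th)]])
    t=pc-R@lc;return t,th,R,np.linalg.norm(L@R.T+t-P,axis=1)*1000
E
python3 - <<'E'
from h import *
c=lambda a:np.array(a)/3.8+[180,140]-.37
p=plane("side",c([(222,42),(462,85),(322,432),(30,368)]),.136)
print("bay",p.round(3).tolist());t,th,R,e=fit(p,[(.187,-.162),(0,-.162),(0,.162),(.187,.162)]);print(t,np.degrees(th),e)
h=plane("side",c([(478,285),(450,365)]),.112);m=h[:,:2].mean(0)
print("bar",h.round(3).tolist(),"bay frame",(R.T@(h[:,:2]-t).T).T, "piv",R@[0,.15]+t,"handle pt pred",R@[-.034,.043]+t)
tp=plane("side",[[315,210],[376,222],[364,271],[300,257]],0);print(tp.round(3).tolist())
tt,tth,_,te=fit(tp,[(.095,-.09),(-.095,-.09),(-.095,.09),(.095,.09)]);print("tape",tt,np.degrees(tth),te,"in bay",R.T@(tt-t))
tu=plane("side",c([(235,178),(396,207),(350,326),(178,290)]),.065)
u=fit(tu,[(.065,-.06),(-.065,-.06),(-.065,.06),(.065,.06)]);print("tub",u[0],np.degrees(u[1]),u[3],"in bay",R.T@(u[0]-t))
# check in scene view
im=cv2.imread("pics/scene0.png")
def dr(P,col): cv2.polylines(im,[np.round(proj("scene",P)*8).astype(int)],True,col,1,cv2.LINE_AA,3)
w=lambda L,t,th,z:[list(np.array([[np.cos(th),-np.sin(th)],[np.sin(th),np.cos(th)]])@l+t)+[z] for l in L]
dr(w([(.187,-.162),(0,-.162),(0,.162),(.187,.162)],t,th,.136),(0,255,0))
dr(w([(.065,-.06),(-.065,-.06),(-.065,.06),(.065,.06)],u[0],u[1],.065),(255,255,0))
cv2.imwrite("pics/scc.png",cv2.resize(im[160:290,180:480],None,fx=2.6,fy=2.6,interpolation=cv2.INTER_CUBIC))
E
```

```text
bay [[0.772, -0.18, 0.136], [0.586, -0.147, 0.136], [0.635, 0.172, 0.136], [0.826, 0.14, 0.136]]
[0.61241484 0.0115612 ] -9.273600044217531 [1.52432585 1.55421238 3.56034135 2.74178558]
bar [[0.557, 0.025, 0.112], [0.567, 0.095, 0.112]] bay frame [[-0.05728009  0.00459399]
 [-0.05796255  0.07506687]] piv [0.63658721 0.15960071] handle pt pred [0.58578863 0.05947827]
[[0.543, -0.093, 0.0], [0.366, -0.063, 0.0], [0.397, 0.108, 0.0], [0.568, 0.078, 0.0]]
tape [0.46848127 0.00729467] -9.675642080643064 [5.48411437 6.49611201 8.61081511 9.8899085 ] in bay [-0.14136482 -0.02740553]
tub [ 0.70115779 -0.03922785] -8.78567608951515 [1.85419626 2.95796496 0.50124368 3.23849772] in bay [ 0.09576769 -0.0358244 ]
```

View pics/scc.png

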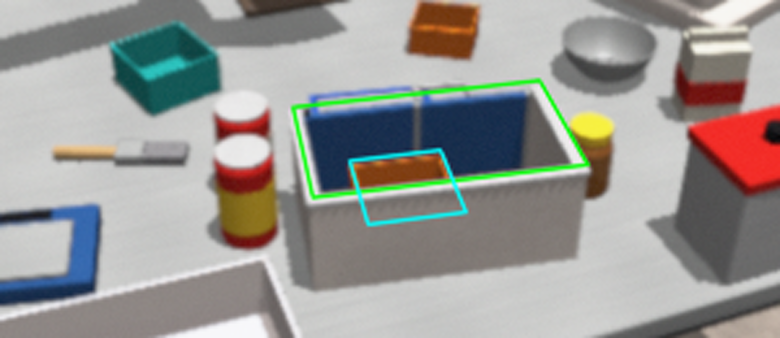

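The reprojection agrees with the scene view: bay at about (0.612, 0.012), yaw -9.3°, and the handle point near (0.586, 0.06). I'm moving above the handle with the gripper shut, turned to a yaw that leaves joint 6 room for the pull.

Emit:
send_rows:
  steps:
    - [0.03,-0.03,-0.01,-8,-1]
    - [0.06,-0.06,-0.02,-16,-1]
    - [0.09,-0.09,-0.022,-24,-1]
    - [0.12,-0.12,-0.022,-32,-1]
    - [0.15,-0.15,-0.022,-40,-1]
    - [0.18,-0.18,-0.022,-48,-1]
    - [0.21,-0.21,-0.022,-56,-1]
    - [0.24,-0.24,-0.022,-64,-1]
    - [0.265,-0.265,-0.022,-72,-1]
    - [0.29,-0.29,-0.022,-78,-1]
    - [0.29,-0.29,-0.022,-78,-1]

```text
time: 1.2
eef_pos: [0.3801, -0.2947, 0.2608]
tcp_rot: [0.687, 0.726, 0.001, -0.001]
contact_force: [-1.3, -1.1, -0.6]
opening: 0.002
finger_force: 0.0
```

```bash
cat >> h.py <<'E'
from scipy.spatial.transform import Rotation as Ro
B=np.array([.6124,.0116]);BT=np.radians(-9.3)
def bay(x,y,a=BT): 
    c,s=np.cos(a),np.sin(a);return np.array([B[0]+c*x-s*y,B[1]+s*x+c*y])
def togo(x,y,z,yaw):
    s=ctrl.get_state();R=Ro.from_quat(s["tcp_rot"]).as_matrix();p=s["eef_pos"]
    y0=np.degrees(np.arctan2(R[1,0],R[0,0]))
    print("t",round(s["time"],2),"tcp",p.round(4),"yaw",round(y0,1),"q",s["qpos"].round(2),"F",s["contact_force"].round(1))
    print("rows:",(R.T@(np.array([x,y,z])-p)).round(4),"turn",round(-(yaw-y0),1))
E
python3 -c "
from h import *
togo(*bay(-.034,.043),.26,170.7)"
```

```text
t 1.2 tcp [ 0.3801 -0.2947  0.2608] yaw 93.2 q [-0.87 -0.17  2.02  0.    1.3  -0.93] F [-1.3 -1.1 -0.6]
rows: [0.3423 0.225  0.0014] turn -77.5
```

Emit:
send_rows:
  steps:
    - [0.034,0.022,0,-8,-1]
    - [0.068,0.045,0,-16,-1]
    - [0.102,0.067,0,-24,-1]
    - [0.137,0.09,0,-32,-1]
    - [0.171,0.112,0,-40,-1]
    - [0.205,0.135,0,-48,-1]
    - [0.24,0.157,0,-56,-1]
    - [0.274,0.18,0,-64,-1]
    - [0.308,0.202,0,-71,-1]
    - [0.342,0.225,0.001,-77.5,-1]
    - [0.342,0.225,0.001,-77.5,-1]
    - [0.342,0.225,0.001,-77.5,-1]

```text
time: 2.4
eef_pos: [0.5868, 0.0547, 0.2595]
tcp_rot: [0.084, 0.996, -0.0, -0.001]
contact_force: [-0.1, -0.7, 0.2]
opening: -0.0
finger_force: 0.0
```

```bash
cat >> h.py <<'E'
def wrist(name=None):
    s=ctrl.get_state();im=ctrl.read_camera("wrist")[:,:,::-1].copy()
    T=np.eye(4);T[:3,:3]=Ro.from_quat(s["tcp_rot"]).as_matrix();T[:3,3]=s["eef_pos"]
    T=T@ctrl.calibration("wrist")["tool_from_camera"]
    if name: cv2.imwrite(f"pics/{name}.png",im);np.save(f"pics/{name}.npy",T)
    return im,T
E
python3 -c "
from h import *
wrist('w1')
togo(*bay(-.034,.043),.1,170.7)"
```

```text
t 2.45 tcp [0.5865 0.054  0.2596] yaw 170.3 q [-0.08  0.08  1.77 -0.    1.29 -1.48] F [-0.3 -0.7 -0.2]
rows: [0.0015 0.0055 0.1596] turn -0.4
```

View pics/w1.png

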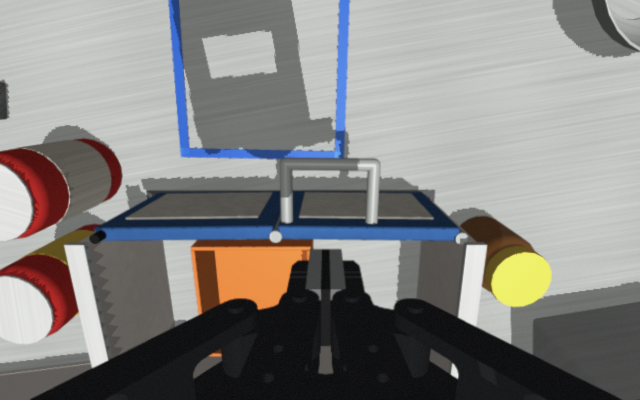

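The wrist view shows the handle bar's centre line along row 164 between columns 286 and 375, its feet near (287,222) and (372,222), the pivot cap at (461,238) and the middle hinge at (276,237). The tape's near edge is at row 154.

Run:
```python
from h import *
T=np.load("pics/w1.npy")
b=plane("wrist",[(286,164),(375,164),(287,222),(372,222)],.112,T)[:,:2];print("bar/feet",b.round(4).tolist())
h=plane("wrist",[(276,237),(461,238)],.124,T)[:,:2];print("hinge,pivot",h.round(4).tolist(),np.linalg.norm(h[1]-h[0]))
d=h[1]-h[0];print("yaw door",np.degrees(np.arctan2(d[1],d[0]))-90)
print("model bar",bay(-.06,.078),bay(-.06,.008),"pivot",bay(0,.15))
# tub inside edges
im=cv2.imread("pics/w1.png");hsv=cv2.cvtColor(im,cv2.COLOR_BGR2HSV)
m=cv2.inRange(hsv,(100,150,120),(125,255,255));m[160:]=0
print(cv2.approxPolyDP(max(cv2.findContours(m,0,1)[0],key=cv2.contourArea),4,True).reshape(-1,2).tolist())
a=plane("wrist",[(182,152),(344,157)],0,T);print("tape near edge",a.round(4).tolist(),"model of centre",a[:,:2].mean(0))
o=cv2.inRange(hsv,(5,150,120),(18,255,255));print(cv2.approxPolyDP(max(cv2.findContours(o,0,1)[0],key=cv2.contourArea),4,True).reshape(-1,2).tolist())
togo(*bay(-.034,.043),.1,170.7)
```

```text
bar/feet [[0.5607, 0.0278], [0.5725, 0.0974], [0.6084, 0.019], [0.6203, 0.0886]]
hinge,pivot [[0.6157, 0.0098], [0.6418, 0.157]] 0.14955866006400198
yaw door -10.05659466014825
model bar [0.56579376 0.09827098] [0.55448149 0.02919107] pivot [0.63664057 0.15962836]
[[169, 0], [182, 155], [334, 156], [190, 149], [177, 0]]
tape near edge [[0.5446, -0.0984, 0.0], [0.5805, 0.0769, 0.0]] model of centre [ 0.56253654 -0.01073538]
[[199, 314], [196, 250], [214, 251], [219, 303], [248, 298], [260, 309], [278, 303], [291, 265], [308, 260], [310, 246], [191, 247]]
t 2.45 tcp [0.5865 0.054  0.2596] yaw 170.3 q [-0.08  0.08  1.77 -0.    1.29 -1.48] F [-0.3 -0.7 -0.2]
rows: [0.0015 0.0055 0.1596] turn -0.4
```

Emit:
send_rows:
  steps:
    - [-0.002,0.003,0.03,0,-1]
    - [-0.002,0.003,0.06,0,-1]
    - [-0.002,0.003,0.08,0,-1]
    - [-0.002,0.003,0.08,0,-1]
    - [-0.002,0.003,0.08,0,-1]

```text
time: 2.95
eef_pos: [0.5891, 0.0561, 0.1807]
tcp_rot: [0.085, 0.996, -0.0, -0.0]
contact_force: [0.2, -0.5, -0.0]
opening: -0.004
finger_force: 0.0
```

```bash
sed -i 's/^B=.*/B=np.array([.6155,.0095]);BT=np.radians(-9.8)/' h.py; python3 -c "
from h import *
togo(*bay(-.034,.043),.092,170.2)"
```

```text
t 2.95 tcp [0.5891 0.0561 0.1807] yaw 170.2 q [-0.08  0.16  1.84 -0.    1.14 -1.48] F [ 0.2 -0.5 -0. ]
rows: [0.     0.0016 0.0887] turn 0.0
```

Emit:
send_rows:
  steps:
    - [0,0.001,0.02,0,-1]
    - [0,0.001,0.045,0,-1]
    - [0,0.001,0.065,0,-1]
    - [0,0.001,0.08,0,-1]
    - [0,0.001,0.088,0,-1]
    - [0,0.001,0.088,0,-1]
    - [0,0.001,0.088,0,-1]

```text
time: 3.65
eef_pos: [0.5903, 0.0582, 0.0935]
tcp_rot: [0.084, 0.996, 0.0, 0.001]
contact_force: [-0.8, 0.2, 0.9]
opening: 0.002
finger_force: 0.0
```

Run:
```python
from h import *
im=ctrl.read_camera("side");cv2.imwrite("pics/s1.png",cv2.resize(im[130:290,180:390,::-1],None,fx=3.5,fy=3.5,interpolation=cv2.INTER_CUBIC))
# pull rows: finger offset from handle centre along local -x by e so it bears on the bar
s=ctrl.get_state();R=Ro.from_quat(s["tcp_rot"]).as_matrix();p=s["eef_pos"];print(p,s["contact_force"])
y0=np.degrees(np.arctan2(R[1,0],R[0,0]));print(y0)
piv=bay(0,.15)
for q in np.linspace(0,1.46,16):
    e=.010
    a=BT-q;c,sn=np.cos(a),np.sin(a)
    l=np.array([-.034-e,-.107]);w=piv+[c*l[0]-sn*l[1],sn*l[0]+c*l[1]]
    print(round(q,3),(R.T@(np.r_[w,p[2]]-p)).round(4)[:2],round(np.degrees(q),1),w.round(3))
```

```text
[0.59042267 0.05824417 0.09376141] [-0.57249519 -0.63887226  0.77570418]
170.32352119852726
0.0 [ 0.011  -0.0007] 0.0 [0.579 0.059]
0.097 [0.0212 0.0041] 5.6 [0.57  0.066]
0.195 [0.0308 0.0098] 11.2 [0.562 0.073]
0.292 [0.0399 0.0165] 16.7 [0.554 0.081]
0.389 [0.0483 0.024 ] 22.3 [0.547 0.09 ]
0.487 [0.0559 0.0324] 27.9 [0.541 0.1  ]
0.584 [0.0626 0.0414] 33.5 [0.536 0.11 ]
0.681 [0.0684 0.051 ] 39.0 [0.532 0.12 ]
0.779 [0.0733 0.0611] 44.6 [0.528 0.131]
0.876 [0.0772 0.0717] 50.2 [0.526 0.142]
0.973 [0.08   0.0826] 55.8 [0.525 0.153]
1.071 [0.0818 0.0937] 61.3 [0.526 0.164]
1.168 [0.0824 0.1049] 66.9 [0.527 0.176]
1.265 [0.082  0.1162] 72.5 [0.529 0.187]
1.363 [0.0805 0.1274] 78.1 [0.532 0.197]
1.46 [0.0779 0.1383] 83.7 [0.537 0.208]
```

View pics/s1.png

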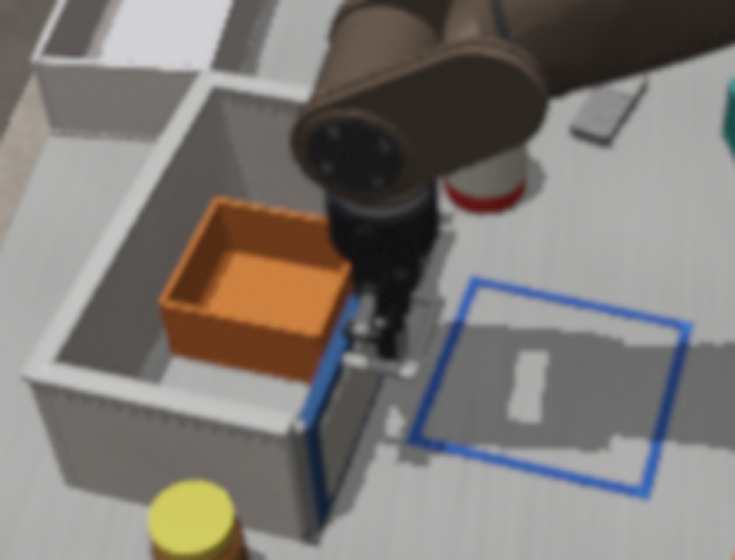

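The shut fingers stand inside the handle loop at about (388,345) in the crop, with no contact force. I'll pull along the arc.

Emit:
send_rows:
  steps:
    - [0.011,-0.001,0,0,-1]
    - [0.021,0.004,0,5.6,-1]
    - [0.031,0.01,0,11.2,-1]
    - [0.04,0.0165,0,16.7,-1]
    - [0.048,0.024,0,22.3,-1]
    - [0.056,0.0325,0,27.9,-1]
    - [0.0625,0.0415,0,33.5,-1]
    - [0.0685,0.051,0,39,-1]
    - [0.0735,0.061,0,44.6,-1]
    - [0.077,0.0715,0,50.2,-1]
    - [0.08,0.0825,0,55.8,-1]
    - [0.08,0.0825,0,55.8,-1]

```text
time: 4.9
eef_pos: [0.5244, 0.154, 0.0934]
tcp_rot: [0.54, 0.842, 0.001, 0.001]
contact_force: [0.5, 0.2, 0.1]
opening: -0.001
finger_force: 0.0
```

Run:
```python
from h import *
s=ctrl.get_state();R=Ro.from_quat(s["tcp_rot"]).as_matrix();p=s["eef_pos"];print(p,s["contact_force"],s["wrist_torque"])
y0=np.degrees(np.arctan2(R[1,0],R[0,0]));print(y0)
piv=bay(0,.15)
for q in np.linspace(.973,1.46,6):
    a=BT-q;c,sn=np.cos(a),np.sin(a)
    l=np.array([-.046,-.107]);w=piv+[c*l[0]-sn*l[1],sn*l[0]+c*l[1]]
    print(round(q,3),(R.T@(np.r_[w,.094]-p)).round(4),"turn",round(y0-(180+np.degrees(a)),1))
```

```text
[0.52435873 0.15400506 0.0934482 ] [0.4543191  0.19118491 0.11150738] [ 0.02608661 -0.00333057 -0.04645202]
114.61660881488892
0.973 [ 0.0007  0.0006 -0.0006] turn 0.2
1.07 [ 0.0109  0.0056 -0.0005] turn 5.7
1.168 [ 0.0205  0.0116 -0.0005] turn 11.3
1.265 [ 0.0295  0.0184 -0.0005] turn 16.9
1.363 [ 0.0378  0.0262 -0.0005] turn 22.5
1.46 [ 0.0453  0.0347 -0.0005] turn 28.1
```

Emit:
send_rows:
  steps:
    - [0.011,0.0055,0,5.7,-1]
    - [0.0205,0.0115,0,11.3,-1]
    - [0.0295,0.0185,0,16.9,-1]
    - [0.038,0.026,0,22.5,-1]
    - [0.042,0.0305,0,25,-1]
    - [0.0455,0.0345,0,25,-1]
    - [0.0455,0.0345,0,25,-1]
    - [0.0455,0.0345,0,25,-1]

```text
time: 5.7
eef_pos: [0.5325, 0.2004, 0.0924]
tcp_rot: [0.707, 0.707, -0.012, 0.001]
contact_force: [-13.4, -28.0, 14.1]
opening: 0.002
finger_force: 13.8
```

Run:
```python
from h import *
s=ctrl.get_state();R=Ro.from_quat(s["tcp_rot"]).as_matrix();p=s["eef_pos"];print(p,s["contact_force"])
v=p[:2]-bay(0,.15);c,sn=np.cos(BT),np.sin(BT);v=np.array([c*v[0]+sn*v[1],-sn*v[0]+c*v[1]]);print(v)
print("fold if finger at e=.0105:",np.arctan2(-v[0],-v[1])-np.arctan2(.0445,.107), "yaw",np.degrees(np.arctan2(R[1,0],R[0,0])))
im=ctrl.read_camera("side");cv2.imwrite("pics/s2.png",cv2.resize(im[130:310,180:390,::-1],None,fx=3.3,fy=3.3,interpolation=cv2.INTER_CUBIC))
```

```text
[0.5325221  0.20044698 0.09235037] [-13.39762409 -27.96499087  14.06696918]
[-0.11426806  0.02403703]
fold if finger at e=.0105: 1.3840026332471462 yaw 89.964553440944
```

View pics/s2.png

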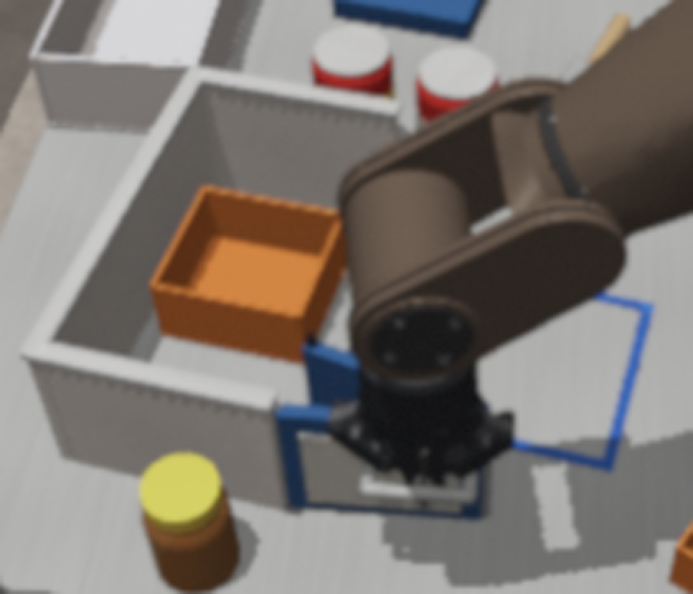

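The door is folded back with the handle parallel to the bay's side, and the force has risen to 28 N at the end stop. I'll ease to the middle of the loop and lift.

Emit:
send_rows:
  steps:
    - [-0.006,-0.001,0,0,-1]
    - [-0.012,-0.002,0,0,-1]
    - [-0.016,-0.003,0,0,-1]
    - [-0.016,-0.003,0,0,-1]
    - [-0.016,-0.003,-0.01,0,-1]
    - [-0.016,-0.003,-0.03,0,-1]
    - [-0.016,-0.003,-0.06,0,-1]
    - [-0.016,-0.003,-0.1,0,-1]
    - [-0.016,-0.003,-0.14,0,-1]
    - [-0.016,-0.003,-0.17,0,-1]
    - [-0.016,-0.003,-0.17,0,-1]

```text
time: 6.85
eef_pos: [0.5365, 0.194, 0.2699]
tcp_rot: [0.71, 0.705, 0.005, 0.004]
contact_force: [0.2, -0.1, -0.6]
opening: 0.001
finger_force: 0.0
```

Run:
```python
from h import *
togo(*bay(.08,-.036),.26,80.2)
```

```text
t 6.85 tcp [0.5365 0.194  0.2699] yaw 89.6 q [0.17 0.03 1.81 0.   1.29 0.18] F [ 0.2 -0.1 -0.6]
rows: [-0.2326  0.1532  0.0112] turn 9.4
```

Emit:
send_rows:
  steps:
    - [-0.03,0.02,0,1,-1]
    - [-0.06,0.04,0,2.5,-1]
    - [-0.09,0.06,0,4,-1]
    - [-0.12,0.08,0,5.5,-1]
    - [-0.15,0.1,0,7,0.2]
    - [-0.18,0.12,0,8,0.2]
    - [-0.21,0.14,0,9.4,0.2]
    - [-0.233,0.153,0,9.4,0.2]
    - [-0.233,0.153,0,9.4,0.2]
    - [-0.233,0.153,0,9.4,0.2]

```text
time: 7.85
eef_pos: [0.6846, -0.0412, 0.2614]
tcp_rot: [0.765, 0.644, -0.0, -0.001]
contact_force: [0.4, 0.8, 0.3]
opening: 0.6
finger_force: 0.0
```

Run:
```python
from h import *
wrist('w2')
togo(*bay(.08,-.036),.26,80.2)
```

```text
t 7.9 tcp [ 0.6844 -0.0405  0.2616] yaw 80.2 q [-0.21  0.29  1.53  0.    1.32 -0.04] F [-1.1 -0.6 -0.2]
rows: [0.0016 0.0036 0.0016] turn -0.0
```

View pics/w2.png

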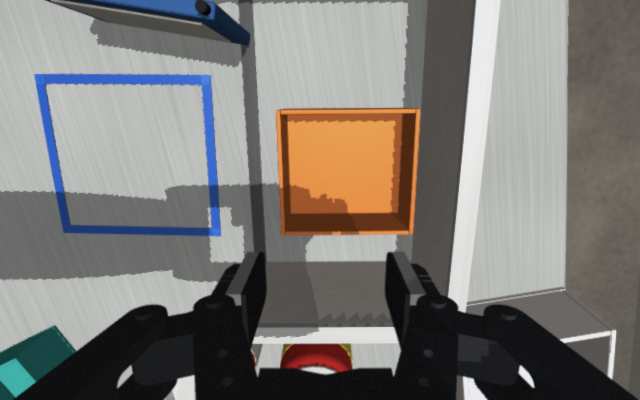

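The wrist view shows the whole tape outline (outer corners about (36,75), (210,76), (220,236), (64,231)) and the tub's top rim (277,110), (420,110), (412,235), (279,234). The door is clear of both.

```bash
cat >> h.py <<'E'
TUB=[(-.065,.06),(.065,.06),(.065,-.06),(-.065,-.06)]
def quad(m):
    c=max(cv2.findContours(m,0,cv2.CHAIN_APPROX_NONE)[0],key=cv2.contourArea);h=cv2.convexHull(c)
    for e in np.arange(2,20,.5):
        a=cv2.approxPolyDP(h,e,True).reshape(-1,2)
        if len(a)==4:break
    s=a.sum(1);d=a[:,0]-a[:,1];return a[[s.argmin(),d.argmax(),s.argmax(),d.argmin()]]
E
python3 - <<'E'
from h import *
im=cv2.imread("pics/w2.png");T=np.load("pics/w2.npy");hsv=cv2.cvtColor(im,cv2.COLOR_BGR2HSV)
m=cv2.inRange(hsv,(100,110,60),(125,255,255));m[:65]=0;m[245:]=0;m[:,230:]=0
q=quad(m);P=plane("wrist",q,0,T);f=fit(P,np.array([(-.095,.09),(.095,.09),(.095,-.09),(-.095,-.09)]))
print("tape",q.tolist(),f[0],np.degrees(f[1]),f[3])
o=cv2.inRange(hsv,(5,120,60),(20,255,255));o[240:]=0
q=quad(o);P=plane("wrist",q,.065,T);g=fit(P,TUB)
print("tub",q.tolist(),g[0],np.degrees(g[1]),g[3])
R=f[2];print("tub in tape frame",R.T@(g[0]-f[0]))
# tub bottom check via manual rim corners
g2=fit(plane("wrist",[(277,110),(420,110),(412,235),(279,234)],.065,T),TUB);print(g2[0],np.degrees(g2[1]),g2[3])
E
```

```text
tape [[35, 74], [209, 75], [220, 235], [64, 232]] [0.47307555 0.00576516] -10.881123817120065 [1.1948129  1.40650588 0.88351401 0.99086325]
tub [[277, 110], [420, 110], [412, 233], [281, 233]] [ 0.70672329 -0.04045014] -9.873641980763587 [1.65123654 1.61417932 1.39941046 1.47419375]
tub in tape frame [ 0.23817112 -0.00127826]
[ 0.70612831 -0.04114659] -10.205824796296659 [1.41372232 0.82841506 0.58202328 1.00405765]
```

Run:
```python
from h import *
togo(.690,-.038,.036,79.6)
```

```text
t 7.9 tcp [ 0.6844 -0.0405  0.2616] yaw 80.2 q [-0.21  0.29  1.53  0.    1.32 -0.04] F [-1.1 -0.6 -0.2]
rows: [0.0033 0.0055 0.2256] turn 0.6
```

Emit:
send_rows:
  steps:
    - [0.002,0.003,0.03,0.5,0]
    - [0.002,0.003,0.065,0.5,0]
    - [0.002,0.003,0.1,0.5,0]
    - [0.002,0.003,0.13,0.5,0]
    - [0.002,0.003,0.15,0.5,0]
    - [0.002,0.003,0.15,0.5,0]
    - [0.002,0.003,0.15,0.5,0]

```text
time: 8.6
eef_pos: [0.688, -0.0387, 0.1128]
tcp_rot: [0.768, 0.641, 0.0, -0.0]
contact_force: [0.2, -0.2, 0.3]
opening: 0.501
finger_force: 0.0
```

Run:
```python
from h import *
togo(.690,-.038,.036,79.6)
```

```text
t 8.6 tcp [ 0.688  -0.0387  0.1128] yaw 79.7 q [-0.2   0.43  1.63  0.    1.08 -0.02] F [ 0.2 -0.2  0.3]
rows: [0.0011 0.0019 0.0768] turn 0.1
```

Emit:
send_rows:
  steps:
    - [0.001,0.002,0.025,0,0]
    - [0.001,0.002,0.05,0,0]
    - [0.001,0.002,0.068,0,0]
    - [0.001,0.002,0.077,0,0]
    - [0.001,0.002,0.077,0,0]
    - [0.001,0.002,0.077,0,0]

```text
time: 9.2
eef_pos: [0.6911, -0.0394, 0.0366]
tcp_rot: [0.768, 0.64, 0.001, 0.001]
contact_force: [0.3, -0.4, 0.4]
opening: 0.5
finger_force: 0.0
```

Run:
```python
from h import *
a=np.radians(-10.7);d=np.array([np.cos(a),np.sin(a)])
togo(*(np.array([.4725,.0058])-.025*d),.036,79.3)
```

```text
t 9.2 tcp [ 0.6911 -0.0394  0.0366] yaw 79.6 q [-0.2   0.54  1.64  0.    0.96 -0.02] F [ 0.3 -0.4  0.4]
rows: [ 5.300e-03 -2.482e-01  1.000e-04] turn 0.3
```

Fingers are in the tub with no contact. Now I'll draw it out.

Emit:
send_rows:
  steps:
    - [0,-0.005,0,0,0]
    - [0,-0.01,0,0,0]
    - [0,-0.016,0,0,0]
    - [0.001,-0.026,0,0,0]
    - [0.001,-0.038,0,0,0]
    - [0.001,-0.05,0,0,0]
    - [0.002,-0.062,0,0,0]
    - [0.002,-0.074,0,0,0]
    - [0.002,-0.086,0,0,0]
    - [0.003,-0.098,0,0,0]
    - [0.003,-0.11,0,0,0]
    - [0.003,-0.12,0,0,0]

```text
time: 10.4
eef_pos: [0.5719, -0.0145, 0.0355]
tcp_rot: [0.768, 0.64, 0.0, 0.0]
contact_force: [2.5, -0.1, 1.1]
opening: 0.499
finger_force: 1.1
```

Run:
```python
from h import *
im,T=wrist("w3")
o=cv2.inRange(cv2.cvtColor(im,cv2.COLOR_BGR2HSV),(5,120,60),(20,255,255));q=quad(o)
g=fit(plane("wrist",q,.065,T),TUB);print(q.tolist(),g[0],np.degrees(g[1]),g[3])
a=np.radians(-10.7);d=np.array([np.cos(a),np.sin(a)])
togo(*(np.array([.4725,.0058])-.025*d),.036,79.3)
```

```text
[[194, 139], [627, 142], [576, 359], [264, 367]] [6.05903999e-01 3.18930342e-04] -7.862734998579376 [17.67136038 24.03434313 20.60593455 24.9262341 ]
t 10.45 tcp [ 0.5699 -0.014   0.0348] yaw 79.6 q [-0.2   0.32  1.96  0.    0.87 -0.02] F [-0.6 -0.  -0.2]
rows: [ 0.0021 -0.1244 -0.0008] turn 0.3
```

Emit:
send_rows:
  steps:
    - [0,-0.008,0,0,0]
    - [0,-0.018,0,0,0]
    - [0.001,-0.03,0,0,0]
    - [0.001,-0.042,0,0,0]
    - [0.001,-0.054,0,0,0]
    - [0.001,-0.066,0,0,0]
    - [0.002,-0.078,0,0,0]
    - [0.002,-0.09,0,0,0]
    - [0.002,-0.1,0,0,0]
    - [0.002,-0.108,0,0,0]
    - [0.002,-0.112,0,0,0]
    - [0.002,-0.112,0,0,0]

```text
time: 11.65
eef_pos: [0.4623, 0.0075, 0.0353]
tcp_rot: [0.768, 0.64, -0.0, -0.0]
contact_force: [0.4, -0.5, -0.3]
opening: 0.5
finger_force: 0.0
```

Run:
```python
from h import *
im=ctrl.read_camera("side")[:,:,::-1].copy();cv2.imwrite("pics/s3.png",cv2.resize(im[130:330,180:440],None,fx=3,fy=3,interpolation=cv2.INTER_CUBIC))
a=np.radians(-10.7);d=np.array([np.cos(a),np.sin(a)])
togo(*(np.array([.4725,.0058])-.025*d),.036,79.3)
```

```text
t 11.7 tcp [0.4627 0.0074 0.0354] yaw 79.6 q [-0.2   0.1   2.21  0.    0.82 -0.02] F [-0.2 -0.4 -0.1]
rows: [ 0.0003 -0.015  -0.0006] turn 0.3
```

View pics/s3.png

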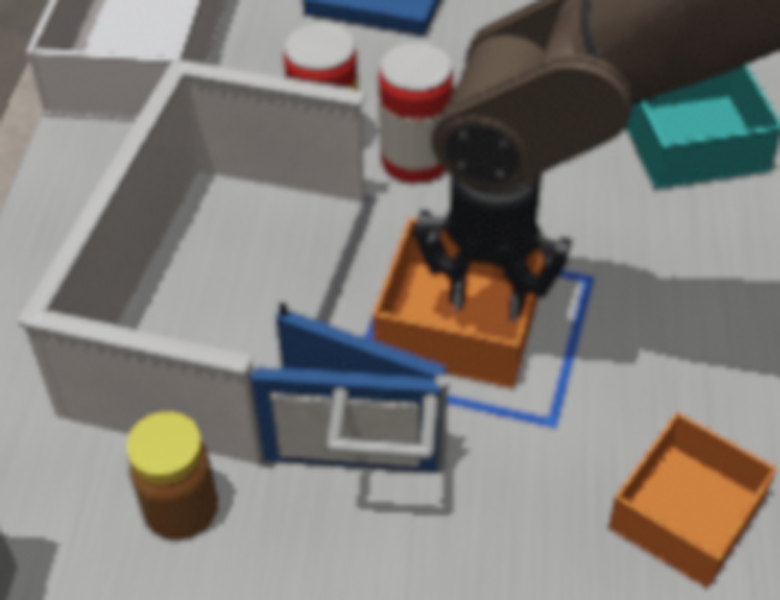

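The tub stands nearly in the tape, aligned with it, with about 15 mm to go. The door is still folded, and the bystanders have not moved.

Emit:
send_rows:
  steps:
    - [0,-0.004,0,0,0]
    - [0,-0.008,0,0,0]
    - [0,-0.012,0,0,0]
    - [0,-0.014,0,0,0]
    - [0,-0.014,0,0,0]
    - [0,0,-0.01,0,0]
    - [0,0,-0.05,0,0]
    - [0,0.02,-0.1,0,0]
    - [0,0.05,-0.14,0,0]
    - [-0.03,0.06,-0.18,0,0]
    - [-0.06,0.06,-0.21,0,0]
    - [-0.07,0.06,-0.22,0,0]

```text
time: 12.9
eef_pos: [0.5107, -0.0746, 0.2596]
tcp_rot: [0.769, 0.64, 0.001, 0.003]
contact_force: [0.6, -0.5, -0.4]
opening: 0.498
finger_force: 0.0
```

```bash
cat > m.py <<'E'
from h import *
im,T=wrist("w4")
hsv=cv2.cvtColor(im,cv2.COLOR_BGR2HSV)
o=cv2.inRange(hsv,(5,120,60),(20,255,255));n,lb,st,ct=cv2.connectedComponentsWithStats(o)
q=quad(o);g=fit(plane("wrist",q,.065,T),TUB);print(q.tolist(),g[0],np.degrees(g[1]),g[3])
m=cv2.inRange(hsv,(100,110,60),(125,255,255));m=(m>0).astype(np.uint8)*255
for c in cv2.findContours(m,0,2)[0]:
    if cv2.contourArea(c)>50: print("blue",cv2.boundingRect(c))
togo(.4725,.0058,.26,79.3)
E
python3 m.py
```

```text
[[188, 28], [339, 27], [338, 165], [200, 166]] [0.47473672 0.00499348] -10.408196439738058 [1.91613634 1.62279629 1.78287758 1.23814736]
blue (176, 6, 191, 178)
t 12.95 tcp [ 0.5104 -0.0749  0.2592] yaw 79.5 q [-0.34 -0.09  1.94 -0.    1.28 -0.16] F [ 0.7 -1.7  1.6]
rows: [ 0.0724 -0.052  -0.0012] turn 0.2
```

View pics/w4.png

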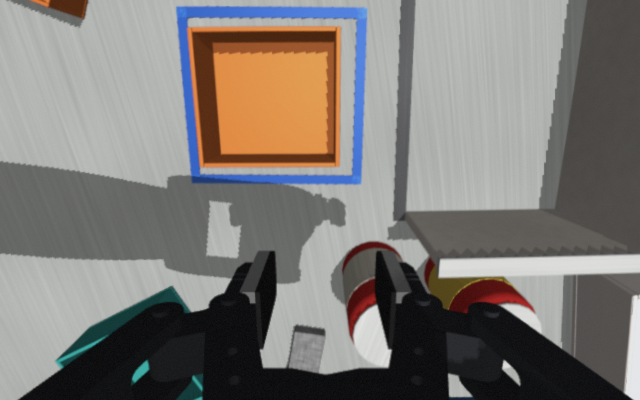

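The tub stands inside the blue outline (tape corners (177,7), (367,7), (360,183), (192,183)) with a visible gap all round. I'll check it numerically in the same view, plus the door in the side view.

Run:
```python
from h import *
T=np.load("pics/w4.npy");im=cv2.imread("pics/w4.png");hsv=cv2.cvtColor(im,cv2.COLOR_BGR2HSV)
m=cv2.inRange(hsv,(100,110,60),(125,255,255));m[250:]=0
q=quad(m);f=fit(plane("wrist",q,0,T),np.array([(-.095,.09),(.095,.09),(.095,-.09),(-.095,-.09)]));print(q.tolist(),f[0],np.degrees(f[1]),f[3])
print("tub in tape",f[2].T@(np.array([.4747,.005])-f[0]))
im=ctrl.read_camera("side")[:,:,::-1];h=cv2.cvtColor(im,cv2.COLOR_BGR2HSV)
# predicted fully folded door edges vs image
for q in(1.2,1.3,1.35,1.4):
    x=-.15*np.sin(q);y=.15-.15*np.cos(q)
    print(q,"mid hinge top px",proj("side",[*bay(x,y),.124]).round(1),"lead edge",proj("side",[*bay(0,.15-.3*np.cos(q)),.124]).round(1))
cv2.imwrite("pics/s4.png",cv2.resize(im[220:300,250:350],None,fx=6,fy=6,interpolation=cv2.INTER_CUBIC))
```

```text
[[176, 8], [365, 8], [360, 182], [192, 182]] [0.47229063 0.00530212] -10.696452309411804 [1.37142564 1.27102105 1.35960228 1.04114276]
tub in tape [0.00242358 0.00015032]
1.2 mid hinge top px [[327.2 245.4]] lead edge [[278.  217.1]]
1.3 mid hinge top px [[327.7 250.5]] lead edge [[274.3 225.6]]
1.35 mid hinge top px [[327.7 253.1]] lead edge [[272.4 230. ]]
1.4 mid hinge top px [[327.6 255.7]] lead edge [[270.4 234.6]]
```

View pics/s4.png

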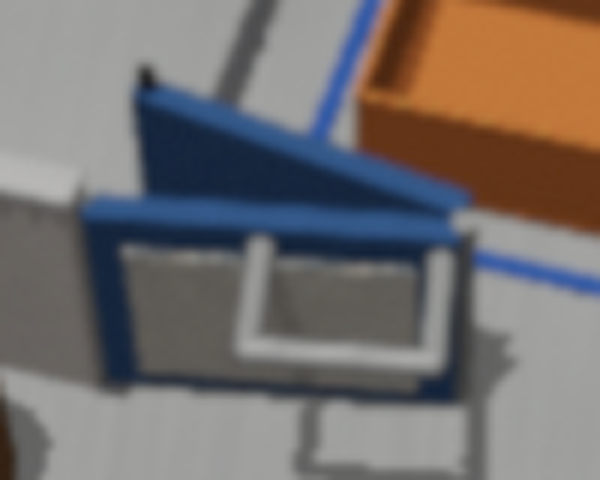

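The middle hinge at (327,256) and the lead edge's row of 234 match q = 1.4. The tub is within 2.5 mm and 0.3° of the tape centre.

```bash
python3 -c "
from plant import ctrl
print(ctrl.sign_off())"
```

```text
the job is handed in; nothing more can be done
None
```

The job is handed in: the door is folded fully back (fold angle about 1.4 rad), the orange tub stands inside the tape within about 2.5 mm and 0.3° of its centre, and the arm is clear of everything after about 13 s; no bystander looked moved.

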